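Weigh two battery cells against each other and seat the heavier in the module

TASK

Stand the two loose battery cells upright on opposite pans of the balance, one on each, let go and let it settle to see which is heavier. Then take the heavier cell, slide it down into the empty middle bay of the battery module and press it gently onto the pad at the bottom, so that it bears on the pad with between 10 and 20 newtons (no more); let go of it, upright and fully home; leave the lighter cell standing on its pan. Never load the balance with more than 20 newtons, do not knock a cell over, and leave everything else on the bench where it is.

Things in the scene. Friction and masses are not known exactly. Their poses are not given: they have to be found in the camera images.
- cell_p: Bare prismatic battery cell, a plain aluminium block 27 (its x) x 70 (its y) x 98 mm (its z), standing upright, 0.30 to 0.37 kg or 0.41 to 0.49 kg, with two 4 mm terminal studs on top. The two cells look the same; one is of the light kind and one of the heavy kind, and which is which is not told. Origin: centre of the underside; z up. A half turn about z makes no difference.
- cell_q: Bare prismatic battery cell, a plain aluminium block 27 (its x) x 70 (its y) x 98 mm (its z), standing upright, 0.30 to 0.37 kg or 0.41 to 0.49 kg, with two 4 mm terminal studs on top. The two cells look the same; one is of the light kind and one of the heavy kind, and which is which is not told. Origin: centre of the underside; z up. A half turn about z makes no difference.
- balance: Grey equal-arm balance fixed to the bench. Base 120 (its x) x 290 (its y) x 14 mm; origin: centre of the underside, z up. Two flat round pans, 110 mm across, no rim, 110 mm to either side along y; they stay level wherever the load stands and move straight up and down. Between them, at x = +24 mm, a thin post with a 70 mm wide scale plate, top at 150 mm.
- pan_left_top (a point): Centre of the upper face of the pan at the balance's +y end: 85 mm above the bench when the beam is level; it sinks and rises by up to 15 mm, as much as the other pan rises and sinks. z up.
- pan_right_top (a point): Centre of the upper face of the pan at the balance's -y end, as the left one. Each pan sits on a rubber mount that gives 0.4 mm per newton.
- beam (a joint): Beam angle, rad: 0 level (as when empty), positive when the left (+y) pan is down, negative when the right one is down; stops at about +-0.136. Damped and free: an empty pan yields at once under a cell down to the stop, 15 mm lower; with both cells released it goes to the stop on the heavier side within about 2 s.
- module: White battery module fixed to the bench: base 90 (its x) x 250 (its y) mm, three bays in a row along y at 78 mm pitch. The outer two hold cells whose tops are at 118 mm; the middle bay is empty. Origin: centre of the underside, under the middle of the empty bay; z up. The cell goes in upright with its 27 mm thickness along the module's x, either way round.
- bay_mouth (a point): Centre of the empty bay's mouth, 57 mm above the bench; axes as the module's. Fixed wall at x = +13.5 mm, straight up to 55 mm height, its lip flared outward by 6 mm up to 69 mm height; fixed partitions at y = +-37 mm (2 mm play each side of the cell), tops rounded, 57 mm high; an outer wall at x = -36 mm, 45 mm high.
- cheek (a joint): Travel (m) of the sprung steel cheek on the bay's -x side, 50 mm wide: 0 at rest (face 10.5 mm from the bay's middle, so 24 mm to the wall), up to 0.009 pushed back; 7 N plus 1.2 N/mm. Flared outward by 8 mm from 46 up to 66 mm height. It presses the cell against the wall, centred at x = 0: the cell drags at 4 to 12 N on the way down and does not fall home by itself.
- seat_top (a point): Centre of the upper face of the firm pad (22 x 60 mm) at the bottom of the empty bay, nominally 20 mm above the bench, facing up. The underside of a cell that is fully home touches it. The pad gives by well under 1 mm.
- seat: That pad itself, fixed in the module; origin: centre of its upper face.
- tape: Black ring of tape, 64 mm across, 20 mm high, lying flat; origin: centre of the underside. Not part of the job: leave it where it is.
- busbar: Flat copper bar 20 x 90 x 4 mm; origin: centre of the underside. Not part of the job: leave it where it is.
- driver: Screwdriver 180 mm long, lying along its x. Not part of the job: leave it where it is.
- nutjar: Jar 56 mm across, 70 mm high with a white cap; origin: centre of the underside. Not part of the job: leave it where it is.
- meter: Black hand-held meter 80 x 150 x 36 mm lying on its back; origin: centre of the underside. Not part of the job: leave it where it is.
- endplate: Aluminium plate 70 x 100 x 8 mm lying flat; origin: centre of the underside. Not part of the job: leave it where it is.

How it is judged:
By the outcome, as a careful person would: the job done as asked, in the order asked, and still so for the second after the job is handed in, with the robot touching nothing.
It also fails if it takes over 72 s, if anything falls off the work surface, if the arm or the gripper's body presses on something with over 40 N, if the wrist force passes 120 N, or if a joint passes its speed limit or range.

ROBOT

A 6-joint arm with a two-finger parallel gripper is mounted at the origin on the work surface. World frame = base frame: x ahead of the robot, y to its left, z up, the work surface at z = 0. Lengths are in m, angles in rad, forces in N, time in s.
With the tool pointing down it reaches from about 0.375 to 0.9 m from the base axis. Payload 3.1 kg.
Tool frame: the origin (TCP) lies at the very end of the fingers, on their centre line; the grasp point (between the pads) lies 19 mm behind it; z points along the fingers, y is the line along which they close (so a half turn about z gives the same grasp; the last joint's range is limited). The gripper opens to 85 mm and grips with 20 to 120 N. Pads are 22 mm wide; open, the fingers measure 114 mm over their backs; the gripper's body (76 mm by 85 mm) begins 54 mm behind the grasp point. The pads swing forward as they close: fully open they stand 13 mm farther back than shut.
Start: joints at [-1.502, 0.527, 1.433, -0, 1.181, -0.178], TCP at [0.153, -0.606, 0.231] pointing down, gripper open.
Joint ranges: [-3.08, 3.08], [-0.75, 2.2], [0.22, 2.44], [-1.43, 4.57], [0, 2.65], [-2.85, 2.85]. Speed limits (rad/s): [2.79, 2.79, 3.14, 3.14, 3.14, 3.14].

INTERFACE

Orientations are given as a unit quaternion [x, y, z, w].
In Python, from station import arm gives the robot as it stands. The module is installed in compiled form; this text tells all that it offers.
- The arm moves only by the tool play_rows, never from a script. Its argument "motion" is one flat list of numbers, 5 for each row, row after row: the gripper's target within -1 to 1 (shut at 1, half-way at 0, fully open at -1), then the shift along the tool's x, y, z in m, then the turn about the tool's z in rad. In form: [claw, tx, ty, tz, turn, claw, tx, ty, tz, turn, ...]. A call has 1 to 8 rows; each row is the pose to reach, as a shift and turn from the pose commanded when the call began, along the tool's axes at that moment; what a row does not reach only later rows make up. A row lasts 1/12 s, in which the tool goes at most 41.7 mm and 7.16 degrees, less where a joint would pass 70% of its speed; a pose out of reach is approached as far as the arm can. A call with a gripper value outside its range is refused whole. The fingers move at their own pace and stop on an object; "newtons" is the grip in N (left out, the last holds). Time passes only in rows, so rows that repeat a pose let the fingers close. It gives the time, the measured TCP pose, the force, the opening and the grip force at its end, in the units of the state.
- arm.state(): the state, without advancing time (a new reading comes with each control period).
- arm.get_image(name): name is "scene" or "top"; returns (picture, depth): 480x640x3 uint8, blue, green, red; 480x640 float32, m along the optical axis (not along the pixel's ray), 0 where there is no reading.
- arm.camera_model(name): a dict with "camera_matrix" (3x3 intrinsics, pixels), "k1" (the pictures are not rectified: a ray, as slopes to the right and down, at radius r is drawn at 1 + k1 r^2 times it, then the intrinsics apply), "extrinsics" (4x4, takes a point from camera to world coordinates). Camera axes: x right, y up, looking along -z (the intrinsics and any distortion apply to the point x, -y, -z); pixel columns grow to the right and rows downward; lengths in m; the calibration is good to about 2 mm. A picture is of the moment at which its call begins. camera_model takes no time and is no camera call.
- arm.job_done(): hands the job in; it is judged then, once.
Trained networks look in the newest picture that a camera, given by its name, has taken for a name from the list of things; names that differ only in an ending like _2 or _b are one class to them, and where a whole thing is asked for, a point or a joint stands for the part that bears it (a point fixed in the world has none). Each returns a list of dicts, best first, with "confidence" (0 to 1); they miss things now and then, are a little off and sometimes report something else, mostly with a low value. They report only what shows in the picture. A call takes as long as a camera call.
- arm.spot_in(thing, camera): "at" ([x, y, z] in m, in world coordinates, good to about 4 mm: the middle of the surface that is visible of it).
- arm.masks_of(thing, camera): "region" (480x640 bool, what is visible of it).
The state is a dict: "clock": time; "joints": joint angles; "joint_vel": joint speeds; "joint_efforts": joint torques, N m; "position": TCP position; "orientation": TCP orientation; "contact_force": force on the tool from outside, world axes, zero at the start; "wrist_torque": the same for the moment, N m; "width": finger opening in m; "finger_force": force on a finger pad.
Only numpy, scipy, OpenCV 4.12 (cv2) and the standard library are available. Lean on these libraries where they do the work, as an engineer would, in place of code of your own. Each camera call takes 0.05 s, during which the arm holds its last target. There are 200 camera calls.

## Working session

There is one attempt and no reset: what is moved stays moved. The work goes in short steps, Python scripts to look and compute and a tool call to move; the robot and the scene stay as the last step left them, time stands still between calls to the robot, and variables do not carry over. Pictures are saved under pics/ and viewed, at most 10 in all, crops included, and the job is handed in when it is done.

Besides the shell and the picture viewer there is one more tool, called after "Request:" by a JSON object that holds its "api" and its "payload". play_rows: Moves the arm, as the interface text tells. Its arguments: {"type":"object","properties":{"motion":{"type":"array"},"newtons":{"type":"number"}},"required":["motion"]}

```bash
mkdir -p pics
cat > h.py <<'E'
import numpy as np, cv2
from station import arm
def cloud(cam, depth):
    m=arm.camera_model(cam);K=np.array(m["camera_matrix"]);k=m["k1"];T=np.array(m["extrinsics"])
    v,u=np.mgrid[0:480,0:640]
    xd=(u-K[0,2])/K[0,0]; yd=(v-K[1,2])/K[1,1]
    x,y=xd.copy(),yd.copy()
    for _ in range(8):
        f=1+k*(x*x+y*y); x,y=xd/f,yd/f
    P=np.stack([x*depth,-y*depth,-depth],-1)
    W=P@T[:3,:3].T+T[:3,3]; W[depth<=0]=np.nan
    return W
E
python3 - <<'E'
from h import *
s=arm.state(); print({k:np.round(v,3) for k,v in s.items()})
ims={}
for c in("scene","top"):
    im,d=arm.get_image(c); cv2.imwrite(f"pics/{c}0.png",im); np.save(f"{c}0.npy",d)
    print(c,np.round(arm.camera_model(c)["extrinsics"],2).tolist())
W={c:cloud(c,np.load(f"{c}0.npy")) for c in("scene","top")}
for t in["cell_p","balance","pan_left_top","module","seat","tape","busbar","driver","nutjar","meter","endplate"]:
    for c in(["top","scene"] if t in("cell_p","balance","pan_left_top","module") else ["top"]):
        for r in arm.masks_of(t,c)[:4]:
            M=r["region"]; p=W[c][M]; p=p[np.isfinite(p[:,0])]
            if len(p)<10: continue
            zt=np.percentile(p[:,2],97); q=p[p[:,2]>zt-.012]
            rc=cv2.minAreaRect((q[:,:2]*1000).astype(np.float32))
            print(t,c,round(r["confidence"],2),"px",np.round(np.argwhere(M).mean(0)[::-1]),"ztop",round(float(zt),3),"rect",np.round(rc[0],1),np.round(rc[1],1),round(rc[2],1))
E
```

```text
{'clock': np.float64(0.0), 'joints': array([-1.502,  0.528,  1.434, -0.   ,  1.181, -0.179]), 'joint_vel': array([ 0.001,  0.   ,  0.001, -0.   , -0.001,  0.001]), 'joint_efforts': array([-2.0000e-03, -4.4236e+01, -1.7803e+01, -0.0000e+00,  8.0000e-03,
        0.0000e+00]), 'position': array([ 0.153, -0.605,  0.23 ]), 'orientation': array([ 0.992,  0.123,  0.   , -0.001]), 'contact_force': array([0.719, 0.036, 0.637]), 'wrist_torque': array([ 0.034, -0.035, -0.033]), 'finger_force': np.float64(0.0), 'width': np.float64(0.086)}
scene [[0.84, -0.39, 0.38, 1.01], [0.54, 0.58, -0.61, -0.77], [0.02, 0.72, 0.7, 0.87], [0.0, 0.0, 0.0, 1.0]]
top [[-0.01, 0.99, -0.14, 0.4], [-1.0, -0.0, 0.01, -0.09], [0.01, 0.14, 0.99, 1.26], [0.0, 0.0, 0.0, 1.0]]
cell_p top 0.84 px [163. 294.] ztop 0.104 rect [458.8 240.1] [70.8 26.9] 67.5
cell_p top 0.75 px [245. 297.] ztop 0.105 rect [451.1  67.2] [69.7 26.2] 75.7
cell_p top 0.59 px [230. 228.] ztop 0.092 rect [606.3 101.6] [326.8 109.8] 89.8
cell_p top 0.16 px [416. 274.] ztop 0.047 rect [ 488.5 -293.8] [ 1.9 65.8] 11.8
cell_p scene 0.97 px [312. 199.] zt
[... 1035 characters left out ...]
 px [210. 307.] ztop 0.026 rect [432.7 149.9] [60.2 61.2] 86.9
busbar top 0.8 px [325. 304.] ztop 0.009 rect [ 438.2 -100.5] [20.9 88.5] 10.8
driver top 0.56 px [416. 161.] ztop 0.03 rect [ 768.  -283.2] [168.9  24.4] 74.8
driver top 0.17 px [230. 228.] ztop 0.092 rect [606.3 101.9] [327.4 109.8] 89.8
nutjar top 0.8 px [309. 146.] ztop 0.075 rect [790.  -68.1] [49.3 48.5] 0.4
nutjar top 0.54 px [420. 162.] ztop 0.031 rect [ 758.5 -317.4] [92.8 23.4] 73.7
nutjar top 0.15 px [230. 228.] ztop 0.092 rect [605.5 101.9] [109.7 327.2] 0.3
meter top 0.86 px [171. 150.] ztop 0.043 rect [787.4 244.5] [ 81.6 147.8] 45.0
endplate top 0.64 px [496. 326.] ztop 0.013 rect [ 386.5 -480.5] [ 73.  104.3] 33.3
```

View pics/top0.png

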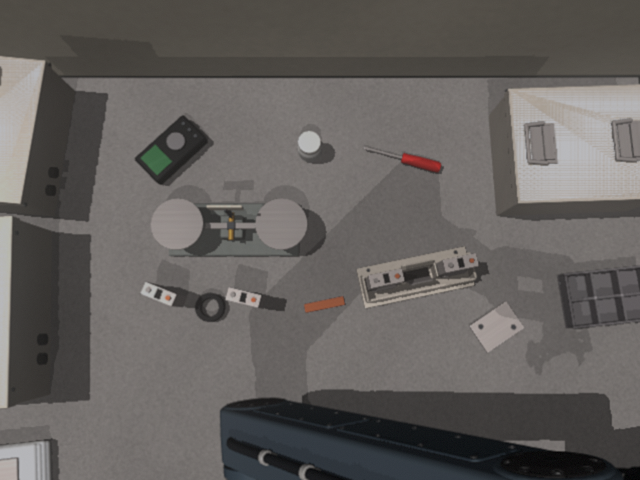

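View pics/scene0.png

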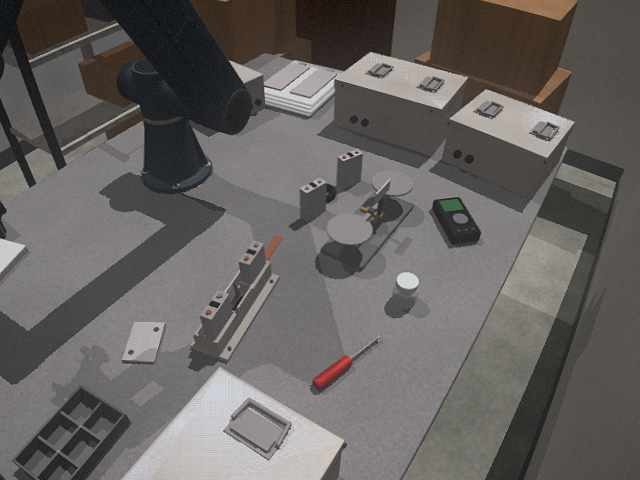

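The top picture shows the loose cells at about (160,294) and (243,297), the pans at (177,223) and (282,223), and the module at (417,276). Its wide side, with the outer wall, faces the robot. The scene picture agrees.

```bash
cat > to.py <<'E'
import sys
from h import *
from scipy.spatial.transform import Rotation as R
def to(x,y,z,yaw,s=None,quiet=0):
    s=s or arm.state(); M=R.from_quat(s["orientation"]).as_matrix()
    d=M.T@(np.array([x,y,z])-s["position"])
    cur=np.degrees(np.arctan2(M[1,0],M[0,0])); t=-((yaw-cur+180)%360-180)
    print("clock",round(float(s["clock"]),2),"now",np.round(s["position"],4),"yaw",round(cur,2),"F",np.round(s["contact_force"],1),"-> tx,ty,tz",np.round(d,4),"turn",round(np.radians(t),3),"rows",np.ceil(max(np.linalg.norm(d)/.0417,abs(t)/7.16)))
if __name__=="__main__":
    for a in sys.argv[1:]: to(*map(float,a.split(",")))
E
python3 to.py 0.45,-0.25,0.25,45 0.451,0.067,0.25,75.7
```

```text
clock 0.85 now [ 0.1527 -0.606   0.2313] yaw 14.14 F [-0.1  0.2  0.4] -> tx,ty,tz [ 0.3753 -0.2726 -0.0187] turn -0.539 rows 12.0
clock 0.85 now [ 0.1527 -0.606   0.2313] yaw 14.14 F [-0.1  0.2  0.4] -> tx,ty,tz [ 0.4537 -0.5798 -0.0187] turn -1.074 rows 18.0
```

Request:
{"api": "play_rows", "payload": {"motion": [-1,0.375,-0.273,-0.019,-0.54,-1,0.375,-0.273,-0.019,-0.54,-1,0.375,-0.273,-0.019,-0.54,-1,0.375,-0.273,-0.019,-0.54,-1,0.375,-0.273,-0.019,-0.54,-1,0.375,-0.273,-0.019,-0.54,-1,0.375,-0.273,-0.019,-0.54,-1,0.375,-0.273,-0.019,-0.54], "newtons": 60}}

```text
clock: 1.52
position: [0.3669, -0.3486, 0.2453]
orientation: [0.924, 0.383, 0.0, 0.0]
contact_force: [-0.0, 0.0, 0.1]
width: 0.0854
finger_force: 0.0
```

```bash
python3 to.py 0.451,0.067,0.2,75.7
```

```text
clock 1.52 now [ 0.3669 -0.3486  0.2453] yaw 45.05 F [-0.   0.   0.1] -> tx,ty,tz [ 0.3535 -0.2341  0.0451] turn -0.535 rows 11.0
```

Request:
{"api": "play_rows", "payload": {"motion": [-1,0.3535,-0.234,0.045,-0.535,-1,0.3535,-0.234,0.045,-0.535,-1,0.3535,-0.234,0.045,-0.535,-1,0.3535,-0.234,0.045,-0.535,-1,0.3535,-0.234,0.045,-0.535,-1,0.3535,-0.234,0.045,-0.535,-1,0.3535,-0.234,0.045,-0.535,-1,0.3535,-0.234,0.045,-0.535]}}

```text
clock: 2.18
position: [0.4318, -0.0234, 0.21]
orientation: [0.79, 0.614, 0.0, 0.0]
contact_force: [0.9, 0.6, -0.7]
width: 0.0855
finger_force: 0.0
```

```bash
python3 to.py 0.451,0.067,0.15,75.7 0.451,0.067,0.062,75.7
```

```text
clock 2.18 now [ 0.4318 -0.0234  0.21  ] yaw 75.71 F [ 0.9  0.6 -0.7] -> tx,ty,tz [ 0.0924 -0.0038  0.0599] turn 0.0 rows 3.0
clock 2.18 now [ 0.4318 -0.0234  0.21  ] yaw 75.71 F [ 0.9  0.6 -0.7] -> tx,ty,tz [ 0.0924 -0.0039  0.1479] turn 0.0 rows 5.0
```

Request:
{"api": "play_rows", "payload": {"motion": [-1,0.05,-0.002,0.02,0,-1,0.0924,-0.004,0.045,0,-1,0.0924,-0.004,0.06,0,-1,0.0924,-0.004,0.06,0]}}

```text
clock: 2.52
position: [0.4484, 0.0686, 0.1469]
orientation: [0.788, 0.616, -0.002, -0.002]
contact_force: [-0.4, -0.4, -1.2]
width: 0.0853
finger_force: 0.0
```

```bash
cat > cells.py <<'E'
import sys
from h import *
# fit tops of cells near given xy: args cam,thing
def fit(cam,thing,zlo,zhi,W):
    for r in arm.masks_of(thing,cam)[:3]:
        p=W[r["region"]]; p=p[np.isfinite(p[:,0])]; q=p[(p[:,2]>zlo)&(p[:,2]<zhi)]
        if len(q)<20: continue
        rc=cv2.minAreaRect((q[:,:2]*1000).astype(np.float32))
        print(thing,cam,round(r["confidence"],2),"rect",np.round(rc[0],1),np.round(rc[1],1),round(rc[2],1),"zmed",round(float(np.median(q[:,2])),4),len(q))
E
python3 - <<'E'
from cells import *
for c in("top","scene"):
    im,d=arm.get_image(c); W=cloud(c,d); cv2.imwrite(f"pics/{c}1.png",im)
    fit(c,"cell_q",.085,.115,W)
cv2.imwrite("pics/c1.png",cv2.resize(im[100:260,220:440],None,fx=3,fy=3))
E
python3 to.py 0.451,0.067,0.062,75.7
```

```text
cell_q top 0.55 rect [444.4  41.1] [15.9 26.1] 75.6 zmed 0.0996 104
cell_q top 0.5 rect [467.2 260.3] [27.9 26.8] 67.4 zmed 0.1001 174
cell_q scene 0.78 rect [460.9 237.8] [71.  30.4] 67.8 zmed 0.0975 203
cell_q scene 0.77 rect [451.2  66. ] [72.7 31.1] 76.8 zmed 0.0971 271
clock 2.72 now [0.4511 0.0644 0.1506] yaw 75.69 F [-0.2 -0.5  0.2] -> tx,ty,tz [ 0.0025 -0.0009  0.0886] turn -0.0 rows 3.0
```

View pics/c1.png

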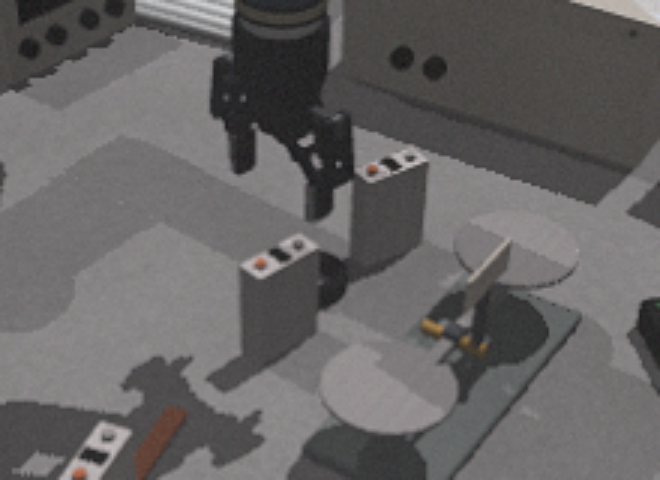

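The crop shows the open fingers at (240,160) and (318,200), straddling the line above the cell top at (280,250), so they are aligned. Descending.

Request:
{"api": "play_rows", "payload": {"motion": [-1,0.0025,-0.001,0.03,0,-1,0.0025,-0.001,0.06,0,-1,0.0025,-0.001,0.08,0,-1,0.0025,-0.001,0.0886,0,-1,0.0025,-0.001,0.0886,0]}}

```text
clock: 3.13
position: [0.4499, 0.0667, 0.0606]
orientation: [0.79, 0.613, -0.001, -0.001]
contact_force: [-0.2, -0.6, -0.2]
width: 0.0852
finger_force: 0.0
```

Request:
{"api": "play_rows", "payload": {"motion": [0,0,0,0,0,0.3,0,0,0,0,0.6,0,0,0,0,1,0,0,0,0,1,0,0,0,0,1,0,0,0,0,1,0,0,0,0,1,0,0,0,0], "newtons": 60}}

```text
clock: 3.8
position: [0.4504, 0.068, 0.0621]
orientation: [0.789, 0.614, 0.0, 0.001]
contact_force: [-0.9, -0.4, 6.6]
width: 0.0263
finger_force: 59.3
```

```bash
python3 to.py 0.606,-0.008,0.2,75.7 0.606,-0.008,0.2,90; python3 -c "
from station import arm;s=arm.state();print(s['width'],s['finger_force'])"
```

```text
clock 3.8 now [0.4504 0.068  0.0621] yaw 75.77 F [-0.9 -0.4  6.6] -> tx,ty,tz [-0.0354  0.1697 -0.1376] turn 0.001 rows 6.0
clock 3.8 now [0.4504 0.068  0.0621] yaw 75.77 F [-0.9 -0.4  6.6] -> tx,ty,tz [-0.0354  0.1697 -0.1376] turn -0.248 rows 6.0
0.026262536926285322 59.26887631416321
```

Request:
{"api": "play_rows", "payload": {"motion": [1,0,0,-0.02,0,1,0,0,-0.05,0,1,0,0,-0.08,0,1,0,0.01,-0.11,0,1,0,0.03,-0.13,-0.02,1,-0.01,0.06,-0.138,-0.1,1,-0.02,0.095,-0.138,-0.2,1,-0.03,0.13,-0.138,-0.248]}}

```text
clock: 4.47
position: [0.569, 0.0067, 0.2]
orientation: [0.706, 0.709, 0.0, 0.0]
contact_force: [0.3, 0.4, -3.9]
width: 0.0262
finger_force: 60.8
```

```bash
python3 to.py 0.606,-0.008,0.17,90
```

```text
clock 4.47 now [0.569  0.0067 0.2   ] yaw 90.25 F [ 0.3  0.4 -3.9] -> tx,ty,tz [-0.0149  0.0369  0.0301] turn 0.004 rows 2.0
```

Request:
{"api": "play_rows", "payload": {"motion": [1,-0.008,0.02,0.01,0,1,-0.015,0.037,0.025,0.004,1,-0.015,0.037,0.03,0.004,1,-0.015,0.037,0.03,0.004,1,-0.015,0.037,0.03,0.004]}}

```text
clock: 4.88
position: [0.6034, -0.0075, 0.1679]
orientation: [0.709, 0.705, -0.001, -0.002]
contact_force: [-1.0, -0.6, -3.8]
width: 0.0263
finger_force: 60.8
```

```bash
python3 - <<'E'
from cells import *
for c in("top","scene"):
    im,d=arm.get_image(c); W=cloud(c,d); cv2.imwrite(f"pics/{c}2.png",im)
    fit(c,"cell_q",.085,.215,W); fit(c,"pan_right_top",.06,.11,W)
cv2.imwrite("pics/c2.png",cv2.resize(im[100:290,220:440],None,fx=3,fy=3))
E
python3 to.py 0.606,-0.008,0.15,90
```

```text
cell_q top 0.61 rect [467.7 260.7] [26.2 25.8] 67.2 zmed 0.0997 163
cell_q top 0.44 rect [591.6 -10.7] [19.9 72.2] 15.1 zmed 0.1521 79
pan_right_top top 0.82 rect [591.4 -14. ] [ 76.9 107.4] 16.5 zmed 0.0859 464
cell_q scene 0.58 rect [610.9  -8.8] [77.8 36.8] 88.0 zmed 0.1617 824
pan_right_top scene 0.79 rect [608.9 -16.3] [105.6  95.1] 35.1 zmed 0.0844 824
clock 5.18 now [ 0.6055 -0.0078  0.1699] yaw 89.74 F [ 0.4  0.6 -5. ] -> tx,ty,tz [-0.0002  0.0005  0.0199] turn -0.004 rows 1.0
```

View pics/c2.png

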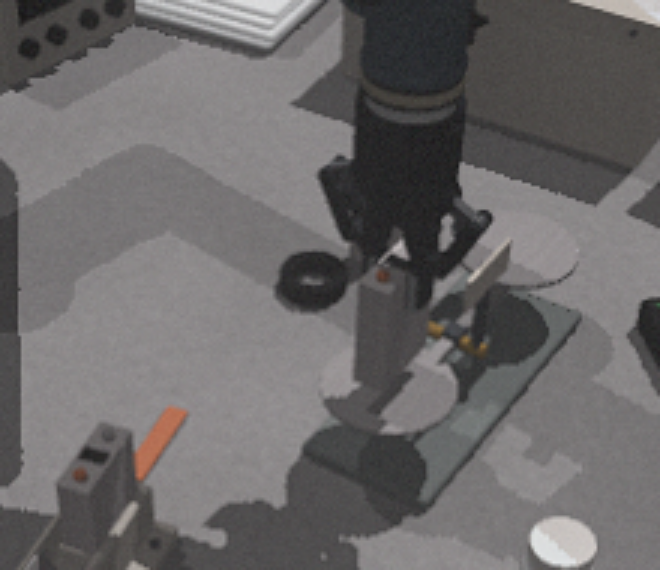

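The cell hangs upright above the right pan: its bottom is at (385,380) in the crop and the pan centre at (390,387). Lowering it to the stop.

Request:
{"api": "play_rows", "payload": {"motion": [1,0,0,0.012,-0.004,1,0,0,0.021,-0.004,1,0,0,0.026,-0.004,1,0,0,0.031,-0.004,1,0,0,0.035,-0.004,1,0,0,0.038,-0.004,1,0,0,0.038,-0.004,1,0,0,0.038,-0.004]}}

```text
clock: 5.85
position: [0.6054, -0.0081, 0.1312]
orientation: [0.707, 0.707, -0.0, -0.0]
contact_force: [-1.7, 0.5, -2.1]
width: 0.0264
finger_force: 61.1
```

Request:
{"api": "play_rows", "payload": {"motion": [1,0,0,0.001,0,1,0,0,0.001,0,1,0,0,0.001,0]}}

```text
clock: 6.1
position: [0.6055, -0.0081, 0.1305]
orientation: [0.707, 0.707, -0.0, -0.0]
contact_force: [-1.2, 1.1, -0.2]
width: 0.0264
finger_force: 61.4
```

Request:
{"api": "play_rows", "payload": {"motion": [-0.2,0,0,0,0,-0.5,0,0,0,0,-1,0,0,0,0,-1,0,0,0,0,-1,0,0,0,0]}}

```text
clock: 6.52
position: [0.6061, -0.0084, 0.1305]
orientation: [0.707, 0.707, 0.0, 0.0]
contact_force: [-0.2, 0.3, 0.0]
width: 0.0844
finger_force: 0.0
```

```bash
python3 - <<'E'
from cells import *
c="scene"
im,d=arm.get_image(c); W=cloud(c,d)
fit(c,"cell_q",.085,.215,W)
cv2.imwrite("pics/c3.png",cv2.resize(im[100:290,220:440],None,fx=3,fy=3))
E
python3 to.py 0.606,-0.008,0.23,90  0.459,0.239,0.2,67.5
```

```text
cell_q scene 0.82 rect [615.8 -10.6] [74.3 47. ] 87.9 zmed 0.1411 830
clock 6.62 now [ 0.6059 -0.0083  0.1303] yaw 89.94 F [ 0.  -0.3  0. ] -> tx,ty,tz [ 0.0003  0.0002 -0.0997] turn -0.001 rows 3.0
clock 6.62 now [ 0.6059 -0.0083  0.1303] yaw 89.94 F [ 0.  -0.3  0. ] -> tx,ty,tz [ 0.2471 -0.1471 -0.0698] turn 0.392 rows 8.0
```

Request:
{"api": "play_rows", "payload": {"motion": [-1,0,0,-0.02,0,-1,0,0,-0.055,0,-1,0.01,-0.005,-0.08,0.0,-1,0.04,-0.025,-0.08,0.06,-1,0.075,-0.045,-0.08,0.15,-1,0.11,-0.065,-0.08,0.25,-1,0.145,-0.085,-0.08,0.35,-1,0.18,-0.107,-0.07,0.392]}}

```text
clock: 7.28
position: [0.5, 0.1727, 0.2021]
orientation: [0.833, 0.553, 0.002, 0.001]
contact_force: [1.0, 0.1, -0.4]
width: 0.0857
finger_force: 0.0
```

```bash
python3 to.py 0.459,0.239,0.15,67.5
```

```text
clock 7.28 now [0.5    0.1727 0.2021] yaw 67.2 F [ 1.   0.1 -0.4] -> tx,ty,tz [ 0.0451 -0.0637  0.0519] turn -0.005 rows 3.0
```

View pics/c3.png

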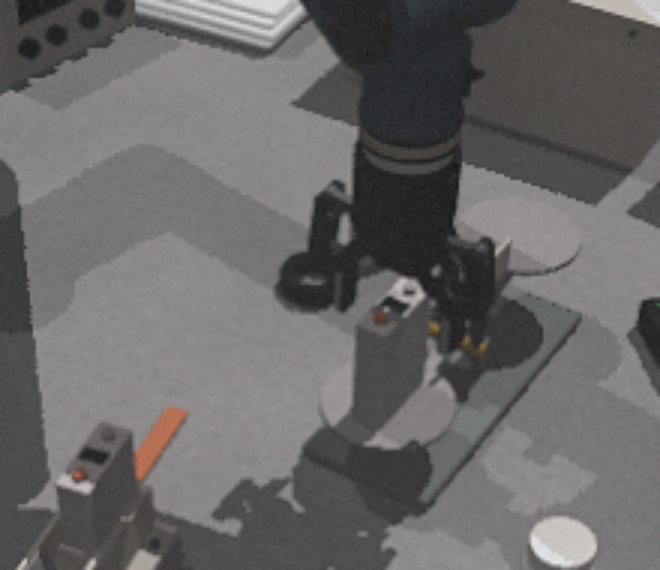

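The first cell stands upright on the lowered right pan at crop (385,400), with the fingers open around it. Going on to the second.

Request:
{"api": "play_rows", "payload": {"motion": [-1,0.022,-0.032,0.01,-0.005,-1,0.0451,-0.0637,0.04,-0.005,-1,0.0451,-0.0637,0.052,-0.005,-1,0.0451,-0.0637,0.052,-0.005]}}

```text
clock: 7.62
position: [0.4536, 0.2385, 0.1458]
orientation: [0.829, 0.559, -0.003, -0.001]
contact_force: [-1.4, 0.4, -0.5]
width: 0.0855
finger_force: 0.0
```

```bash
python3 to.py 0.4595,0.239,0.062,67.5
```

```text
clock 7.62 now [0.4536 0.2385 0.1458] yaw 68.0 F [-1.4  0.4 -0.5] -> tx,ty,tz [0.0031 0.0058 0.0837] turn 0.009 rows 3.0
```

Request:
{"api": "play_rows", "payload": {"motion": [-1,0,0,0.01,0,-1,0,0,0.03,0,-1,0,0,0.06,0,-1,0,0,0.08,0,-1,0,0,0.088,0,-1,0,0,0.088,0]}}

```text
clock: 8.12
position: [0.4582, 0.236, 0.0591]
orientation: [0.831, 0.557, -0.001, -0.0]
contact_force: [-1.4, 0.2, 0.3]
width: 0.0857
finger_force: 0.0
```

Request:
{"api": "play_rows", "payload": {"motion": [0,0,0,0,0,0.3,0,0,0,0,0.6,0,0,0,0,1,0,0,0,0,1,0,0,0,0,1,0,0,0,0,1,0,0,0,0,1,0,0,0,0], "newtons": 60}}

```text
clock: 8.78
position: [0.4581, 0.2375, 0.0614]
orientation: [0.83, 0.558, 0.001, 0.0]
contact_force: [-0.6, 0.1, 7.1]
width: 0.0264
finger_force: 58.9
```

```bash
python3 to.py 0.607,0.211,0.24,90
```

```text
clock 8.78 now [0.4581 0.2375 0.0614] yaw 67.78 F [-0.6  0.1  7.1] -> tx,ty,tz [ 0.032   0.1481 -0.1784] turn -0.388 rows 6.0
```

Request:
{"api": "play_rows", "payload": {"motion": [1,0,0,-0.02,0,1,0,0,-0.05,0,1,0,0,-0.09,0,1,0,0.01,-0.12,0,1,0.005,0.03,-0.145,-0.05,1,0.015,0.065,-0.15,-0.15,1,0.025,0.1,-0.15,-0.27,1,0.032,0.13,-0.15,-0.388]}}

```text
clock: 9.45
position: [0.5922, 0.2177, 0.2113]
orientation: [0.705, 0.709, 0.001, 0.001]
contact_force: [-0.0, -0.4, -3.6]
width: 0.0261
finger_force: 60.2
```

Request:
{"api": "play_rows", "payload": {"motion": [1,-0.002,0.012,0,0,1,-0.002,0.018,0,0,1,-0.002,0.018,0,0,1,-0.002,0.018,0,0]}}

```text
clock: 9.78
position: [0.6063, 0.2158, 0.2092]
orientation: [0.707, 0.707, -0.001, -0.001]
contact_force: [-0.4, -0.1, -2.8]
width: 0.0265
finger_force: 60.2
```

```bash
python3 - <<'E'
from cells import *
for c in("top","scene"):
    im,d=arm.get_image(c); W=cloud(c,d); cv2.imwrite(f"pics/{c}4.png",im)
    fit(c,"pan_left_top",.05,.12,W)
E
python3 to.py 0.607,0.211,0.161,90
```

```text
pan_left_top top 0.88 rect [603.8 202.1] [ 91.5 108.9] 70.9 zmed 0.1012 1449
pan_left_top scene 0.79 rect [607.6 209.5] [105.5 101.1] 9.1 zmed 0.1004 715
clock 9.98 now [0.6067 0.2161 0.2103] yaw 90.05 F [ 0.1  0.8 -2.4] -> tx,ty,tz [-0.0051  0.0004  0.0493] turn 0.001 rows 2.0
```

Request:
{"api": "play_rows", "payload": {"motion": [1,-0.005,0,0.02,0,1,-0.005,0,0.038,0,1,-0.005,0,0.045,0,1,-0.005,0,0.049,0,1,-0.005,0,0.051,0,1,-0.005,0,0.051,0,1,-0.005,0,0.051,0]}}

```text
clock: 10.57
position: [0.6086, 0.211, 0.1605]
orientation: [0.707, 0.707, 0.001, 0.0]
contact_force: [-0.2, -0.9, -1.5]
width: 0.0261
finger_force: 60.5
```

Request:
{"api": "play_rows", "payload": {"motion": [1,0,0,0.001,0,1,0,0,0.001,0,1,0,0,0.001,0]}}

```text
clock: 10.82
position: [0.6091, 0.211, 0.1594]
orientation: [0.707, 0.707, 0.001, 0.001]
contact_force: [-1.1, 0.1, 0.6]
width: 0.0263
finger_force: 60.8
```

Request:
{"api": "play_rows", "payload": {"motion": [-0.2,0,0,0,0,-0.5,0,0,0,0,-1,0,0,0,0,-1,0,0,0,0,-1,0,0,0,0,-1,0,0,0,0]}}

```text
clock: 11.32
position: [0.6083, 0.2107, 0.1584]
orientation: [0.707, 0.707, 0.0, 0.0]
contact_force: [0.8, 0.2, -0.0]
width: 0.0854
finger_force: 0.0
```

Request:
{"api": "play_rows", "payload": {"motion": [-1,0,0,-0.02,0,-1,0,0,-0.05,0,-1,0,0,-0.08,0,-1,0.01,0,-0.09,0,-1,0.04,0,-0.09,0,-1,0.08,0,-0.09,0,-1,0.1,-0.03,-0.09,0,-1,0.1,-0.05,-0.09,0]}}

```text
clock: 11.98
position: [0.5567, 0.3148, 0.2479]
orientation: [0.706, 0.708, 0.001, -0.001]
contact_force: [-0.5, 0.3, -0.1]
width: 0.0858
finger_force: 0.0
```

Request:
{"api": "play_rows", "payload": {"motion": [-1,0,0,0,0,-1,0,0,0,0,-1,0,0,0,0,-1,0,0,0,0,-1,0,0,0,0,-1,0,0,0,0,-1,0,0,0,0,-1,0,0,0,0]}}

```text
clock: 12.65
position: [0.5585, 0.3103, 0.2483]
orientation: [0.707, 0.707, -0.0, -0.0]
contact_force: [0.4, 0.7, -1.2]
width: 0.0855
finger_force: 0.0
```

Request:
{"api": "play_rows", "payload": {"motion": [-1,0,0,0,0,-1,0,0,0,0,-1,0,0,0,0,-1,0,0,0,0,-1,0,0,0,0,-1,0,0,0,0,-1,0,0,0,0,-1,0,0,0,0]}}

```text
clock: 13.32
position: [0.5581, 0.3107, 0.2484]
orientation: [0.707, 0.707, 0.0, -0.0]
contact_force: [-0.3, -0.1, 0.1]
width: 0.0854
finger_force: 0.0
```

```bash
python3 - <<'E'
from cells import *
for c in("top","scene"):
    im,d=arm.get_image(c); W=cloud(c,d); cv2.imwrite(f"pics/{c}5.png",im)
    fit(c,"pan_left_top",.05,.12,W);fit(c,"pan_right_top",.05,.12,W); 
    fit(c,"cell_q",.185,.215,W);fit(c,"cell_p",.16,.175,W)
cv2.imwrite("pics/c5.png",cv2.resize(im[100:290,220:440],None,fx=3,fy=3))
E
python3 to.py 0.606,-0.0083,0.22,90
```

```text
pan_left_top top 0.62 rect [604.7 207.6] [101.8 107. ] 67.5 zmed 0.0998 1254
pan_right_top top 0.93 rect [605.2  -9.3] [106.8 108.6] 55.9 zmed 0.0692 1266
cell_q top 0.76 rect [608.3 213.7] [71.1 27.1] 89.9 zmed 0.198 535
cell_p top 0.97 rect [605.4  -8.3] [27.1 67.7] 0.2 zmed 0.1675 487
cell_p top 0.76 rect [597.5 210.1] [22.6 73.8] 18.8 zmed 0.1656 74
pan_left_top scene 0.67 rect [609.1 205.8] [109.8 100.9] 19.7 zmed 0.0988 527
pan_right_top scene 0.55 rect [609.9 -14.9] [108.3  98.3] 32.1 zmed 0.0676 719
cell_q scene 0.69 rect [610.2 212.1] [72.6 28.6] 88.6 zmed 0.1971 243
cell_p scene 0.86 rect [606.8 -10.1] [28.4 72.1] 0.1 zmed 0.166 273
cell_p scene 0.69 rect [620.4 208.2] [78.  26.1] 68.8 zmed 0.1676 101
clock 13.82 now [0.5582 0.3107 0.2484] yaw 90.0 F [ 0.3  0.8 -0.2] -> tx,ty,tz [-0.319   0.0478  0.0284] turn -0.0 rows 8.0
```

View pics/c5.png

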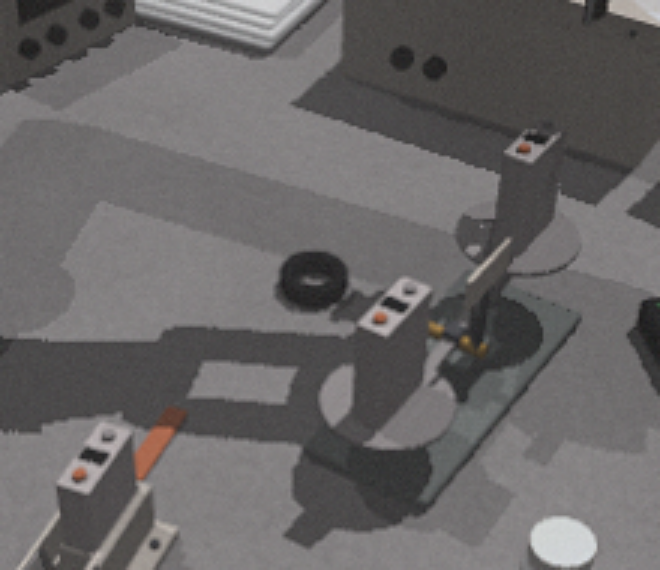

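The balance has settled with the right pan down (0.068 m, cell at crop (390,340)) and the left pan up (0.099 m, cell at (530,190)). Both cells are upright, so the right cell is the heavier one.

Request:
{"api": "play_rows", "payload": {"motion": [-1,-0.03,0.005,0,0,-1,-0.07,0.011,0,0,-1,-0.11,0.017,0,0,-1,-0.15,0.023,0,0,-1,-0.19,0.029,0,0,-1,-0.23,0.035,0,0,-1,-0.27,0.041,0,0,-1,-0.3,0.045,0,0]}}

```text
clock: 14.48
position: [0.6036, 0.0073, 0.2486]
orientation: [0.708, 0.707, -0.0, 0.001]
contact_force: [0.3, 0.7, 0.3]
width: 0.0855
finger_force: 0.0
```

Request:
{"api": "play_rows", "payload": {"motion": [-1,-0.015,0.002,0,0,-1,-0.019,0.003,0.005,0,-1,-0.019,0.003,0.03,0,-1,-0.019,0.003,0.06,0,-1,-0.019,0.003,0.09,0,-1,-0.019,0.003,0.11,0,-1,-0.019,0.003,0.118,0,-1,-0.019,0.003,0.118,0]}}

```text
clock: 15.15
position: [0.6043, -0.0063, 0.1279]
orientation: [0.707, 0.708, -0.001, -0.002]
contact_force: [1.4, 0.5, 0.1]
width: 0.0854
finger_force: 0.0
```

Request:
{"api": "play_rows", "payload": {"motion": [0,0,0,0,0,0.3,0,0,0,0,0.5,0,0,0,0,1,0,0,0,0,1,0,0,0,0,1,0,0,0,0,1,0,0,0,0,1,0,0,0,0], "newtons": 60}}

```text
clock: 15.82
position: [0.6065, -0.0084, 0.131]
orientation: [0.707, 0.707, 0.0, 0.0]
contact_force: [-0.7, 0.7, 3.0]
width: 0.0264
finger_force: 62.4
```

Request:
{"api": "play_rows", "payload": {"motion": [1,0,0,-0.002,0,1,0,0,-0.005,0,1,0,0,-0.008,0,1,0,0,-0.011,0,1,0,0,-0.014,0,1,0,0,-0.017,0,1,0,0,-0.02,0,1,0,0,-0.023,0], "newtons": 100}}

```text
clock: 16.48
position: [0.6062, -0.0084, 0.1537]
orientation: [0.707, 0.707, 0.0, 0.0]
contact_force: [1.7, 0.4, -2.0]
width: 0.0255
finger_force: 100.1
```

Request:
{"api": "play_rows", "payload": {"motion": [1,0,0,-0.003,0,1,0,0,-0.006,0,1,0,0,-0.009,0,1,0,0,-0.012,0,1,0,0,-0.02,0,1,0,0,-0.035,0,1,0,0,-0.06,0,1,0,0,-0.08,0]}}

```text
clock: 17.15
position: [0.6047, -0.008, 0.2338]
orientation: [0.707, 0.707, -0.001, -0.002]
contact_force: [1.7, -0.3, -5.2]
width: 0.0259
finger_force: 99.4
```

```bash
python3 to.py 0.502,-0.302,0.21,101.4
```

```text
clock 17.15 now [ 0.6047 -0.008   0.2338] yaw 90.0 F [ 1.7 -0.3 -5.2] -> tx,ty,tz [-0.294  -0.1027  0.024 ] turn -0.199 rows 8.0
```

Request:
{"api": "play_rows", "payload": {"motion": [1,-0.03,-0.01,0,-0.02,1,-0.07,-0.024,0,-0.05,1,-0.11,-0.038,0.005,-0.08,1,-0.15,-0.052,0.01,-0.11,1,-0.19,-0.066,0.015,-0.14,1,-0.23,-0.08,0.02,-0.17,1,-0.265,-0.093,0.024,-0.199,1,-0.285,-0.1,0.024,-0.199]}}

```text
clock: 17.82
position: [0.5032, -0.2969, 0.2084]
orientation: [0.634, 0.773, -0.001, -0.001]
contact_force: [0.7, 0.2, -4.3]
width: 0.026
finger_force: 99.5
```

Request:
{"api": "play_rows", "payload": {"motion": [1,-0.007,-0.002,0,0,1,-0.009,-0.003,0,0,1,-0.009,-0.003,0,0,1,-0.009,-0.003,0,0,1,-0.009,-0.003,0,0,1,-0.009,-0.003,0,0]}}

```text
clock: 18.32
position: [0.5054, -0.3011, 0.2094]
orientation: [0.633, 0.775, 0.0, -0.0]
contact_force: [-0.2, 0.1, -3.9]
width: 0.026
finger_force: 99.5
```

```bash
python3 - <<'E'
from cells import *
for c in("top","scene"):
    im,d=arm.get_image(c); W=cloud(c,d); cv2.imwrite(f"pics/{c}6.png",im); np.save(f"{c}6.npy",d)
    fit(c,"module",.11,.13,W); fit(c,"cell_q",.14,.26,W)
    p=W.reshape(-1,3); n=np.isfinite(p[:,0])&(np.hypot(p[:,0]-.502,p[:,1]+.302)<.14); p=p[n]
    for nm,lo,hi in(("tops",.112,.121),):
        q=p[(p[:,2]>lo)&(p[:,2]<hi)]
        print(c,nm,len(q))
cv2.imwrite("pics/c6.png",cv2.resize(im[210:380,150:350],None,fx=3.5,fy=3.5))
E
python3 to.py 0.502,-0.302,0.15,101.4
```

```text
module top 0.92 rect [ 485.6 -219.8] [26.8 59.8] 12.3 zmed 0.1192 283
cell_q top 0.86 rect [608.1 213.7] [70.8 26.7] 89.7 zmed 0.1676 581
cell_q top 0.7 rect [628.  100.8] [69.1  9.9] 89.4 zmed 0.1502 116
cell_q top 0.5 rect [ 496.4 -279.4] [15.3 10.2] 24.7 zmed 0.2457 40
top tops 227
module scene 0.67 rect [ 503.5 -303.3] [ 29.4 223.3] 11.0 zmed 0.1177 710
cell_q scene 0.7 rect [ 507.7 -302. ] [28.5 73.5] 10.6 zmed 0.1981 1055
scene tops 646
clock 18.62 now [ 0.5052 -0.3024  0.2094] yaw 101.43 F [-0.3  0.2 -5.2] -> tx,ty,tz [ 0.001  -0.003   0.0594] turn 0.001 rows 2.0
```

View pics/c6.png

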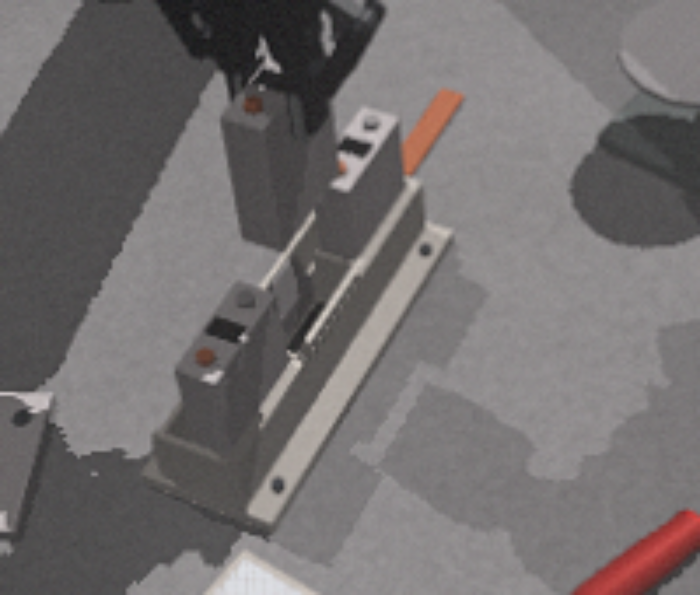

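The crop shows the cell gripped upright above and behind the empty bay (cell at (270,180), bay at (310,320)). Next I compare the cell's top with the module's in the same camera.

Run:
```python
from h import *
def rect(q): 
    rc=cv2.minAreaRect((q[:,:2]*1000).astype(np.float32)); return np.round(rc[0],1),np.round(rc[1],1),round(rc[2],1),len(q)
for c in("scene","top"):
    W=cloud(c,np.load(f"{c}6.npy")); p=W.reshape(-1,3); p=p[np.isfinite(p[:,0])]
    d=p[:,:2]-[.503,-.302]; a=np.radians(11.3); u=d@[np.cos(a),np.sin(a)]; v=d@[-np.sin(a),np.cos(a)]
    k=(abs(u)<.06)&(abs(v)<.14)
    for lo,hi,vm in((.24,.249,.05),(.15,.235,.05)):
        m=k&(p[:,2]>lo)&(p[:,2]<hi)&(abs(v)<vm)&(abs(u)<.03)
        if m.sum()>10: print(c,lo,"u",np.round(np.percentile(u[m],[0,5,50,95,100])*1000,1),"v",np.round(np.percentile(v[m],[0,2,50,98,100])*1000,1),m.sum())
    for sg in(-1,1):
        m=k&(p[:,2]>.112)&(p[:,2]<.1205)&(v*sg>.04)
        if m.sum()>10: print(c,"nb",sg,"u",np.round(np.percentile(u[m],[0,5,50,95,100])*1000,1),"v",np.round(np.percentile(v[m],[0,2,50,98,100])*1000,1),m.sum(), rect(p[m]))
# full-res bay interior from initial images
for c in("scene","top"):
    p=cloud(c,np.load(f"{c}0.npy")).reshape(-1,3); p=p[np.isfinite(p[:,0])]
    d=p[:,:2]-[.503,-.302]; u=d@[np.cos(a),np.sin(a)]; v=d@[-np.sin(a),np.cos(a)]
    for sg in(-1,1):
        m=(abs(u)<.03)&(abs(v)<.14)&(p[:,2]>.113)&(p[:,2]<.1225)&(v*sg>.035)
        print(c,"init nb",sg,"u",np.round(np.percentile(u[m],[0,5,50,95,100])*1000,1),"v",np.round(np.percentile(v[m],[0,2,50,98,100])*1000,1),m.sum(),rect(p[m]))
    m=(abs(v)<.03)&(abs(u)<.06)
    for b in range(-44,48,4):
        q=m&(u*1000>b)&(u*1000<b+4); print(b,np.round(np.median(p[q,2])*1000,0) if q.sum()>3 else None,end="; ")
    print()
```

```text
scene 0.24 u [-22.9 -11.9   2.3  20.2  28.9] v [-36.9 -35.5 -11.3  10.4  14.6] 290
scene 0.15 u [-23.8  -7.2  15.8  22.6  30. ] v [-37.6 -35.9 -25.2  30.7  35.8] 875
scene nb -1 u [-14.8 -12.5   2.1  12.3  14.4] v [-112.8 -111.7  -79.2  -43.7  -41.5] 388 (array([ 517.7, -377.9]), array([28.2, 71.3]), 12.5, 388)
scene nb 1 u [-13.4 -10.1   5.3  14.   15.5] v [ 43.8  45.   82.2 112.5 114.6] 242 (array([ 488.5, -224.1]), array([28.9, 70.8]), 11.3, 242)
top 0.24 u [-13.8 -10.   -2.1   6.3   9.5] v [12.1 12.6 21.5 29.5 30.5] 58
top 0.15 u [-18.9 -17.6 -13.  -10.1 -10. ] v [ 8.2  8.3 12.4 16.6 17.3] 11
top nb 1 u [-14.7 -12.8   2.2  11.6  12.5] v [ 54.3  61.2  92.6 113.4 113.8] 206 (array([ 485.6, -219.8]), array([26.8, 59.8]), 12.3, 206)
scene init nb -1 u [-15.2 -12.    1.1  12.3  13.4] v [-113.5 -111.8  -78.9  -43.6  -40.4] 408 (array([ 517.6, -377.5]), array([28.5, 73.2]), 12.4, 408)
scene init nb 1 u [-14.  -11.5   2.6  13.6  15. ] v [ 42.8  44.4  77.  111.9 114.2] 311 (array([ 488.2, -225. ]), array([28.9, 71.4]), 11.4, 311)
-44 None; -40 46.0; -36 45.0; -32 None; -28 None; -24 65.0; -20 60.0; -16 51.0; -12 35.0; -8 20.0; -4 None; 0 None; 4 None; 8 None; 12 None; 16 53.0; 20 37.0; 24 12.0; 28 12.0; 32 12.0; 36 9.0; 40 1.0; 44 0.0; 
top init nb -1 u [-14.2 -12.9  -1.2  11.4  12.9] v [-112.8 -110.3  -76.8  -42.9  -41.8] 406 (array([ 517.5, -377.9]), array([27., 71.]), 11.5, 406)
top init nb 1 u [-14.6 -13.4  -1.6  11.2  12.5] v [ 43.7  45.6  80.  112.6 113.7] 412 (array([ 486.6, -225. ]), array([27., 70.]), 11.1, 412)
-44 13.0; -40 44.0; -36 16.0; -32 13.0; -28 13.0; -24 15.0; -20 61.0; -16 52.0; -12 21.0; -8 20.0; -4 21.0; 0 20.0; 4 21.0; 8 19.0; 12 54.0; 16 67.0; 20 70.0; 24 14.0; 28 13.0; 32 14.0; 36 12.0; 40 1.0; 44 1.0;
```

Request:
{"api": "play_rows", "payload": {"motion": [1,0.002,-0.0025,0.01,0.003,1,0.002,-0.0025,0.03,0.003,1,0.002,-0.0025,0.05,0.003,1,0.002,-0.0025,0.06,0.003,1,0.002,-0.0025,0.065,0.003,1,0.002,-0.0025,0.065,0.003,1,0.002,-0.0025,0.065,0.003,1,0.002,-0.0025,0.065,0.003]}}

```text
clock: 19.28
position: [0.5029, -0.3019, 0.1454]
orientation: [0.635, 0.773, -0.0, 0.001]
contact_force: [-0.4, 1.0, -4.2]
width: 0.0254
finger_force: 99.6
```

```bash
python3 - <<'E'
from h import *
c="scene"; im,d=arm.get_image(c)
cv2.imwrite("pics/c7.png",cv2.resize(im[230:350,180:300],None,fx=5,fy=5))
E
python3 to.py 0.5026,-0.3009,0.13,101.25
```

```text
clock 19.33 now [ 0.5029 -0.3019  0.1455] yaw 101.23 F [ 0.1  0.1 -4.1] -> tx,ty,tz [ 0.0011 -0.0001  0.0155] turn -0.0 rows 1.0
```

View pics/c7.png

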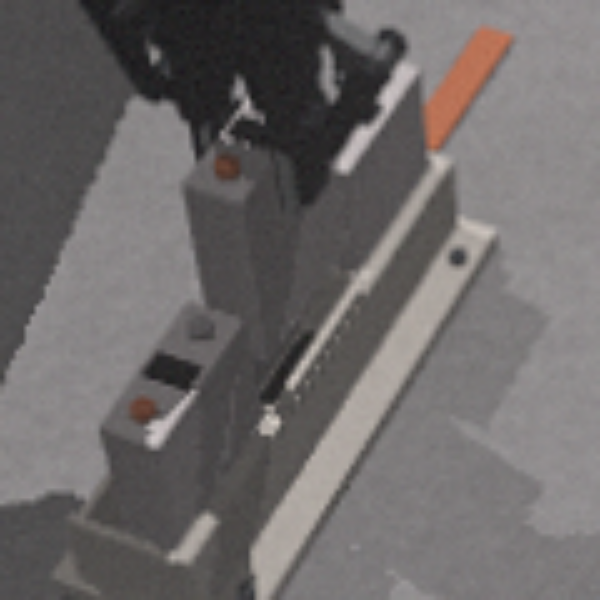

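The crop shows the cell at (250,240) entering the gap between its neighbours, in line with the bay behind the fixed wall's lip. Lowering in steps.

Request:
{"api": "play_rows", "payload": {"motion": [1,0.0008,0,0.004,0,1,0.0008,0,0.008,0,1,0.0008,0,0.012,0,1,0.0008,0,0.016,0,1,0.0008,0,0.02,0,1,0.0008,0,0.022,0,1,0.0008,0,0.022,0]}}

```text
clock: 19.92
position: [0.5016, -0.3002, 0.1215]
orientation: [0.635, 0.773, 0.0, -0.001]
contact_force: [0.3, 0.8, -4.6]
width: 0.0258
finger_force: 99.6
```

Request:
{"api": "play_rows", "payload": {"motion": [1,0,0,0.002,0,1,0,0,0.004,0,1,0,0,0.006,0,1,0,0,0.008,0,1,0,0,0.008,0]}}

```text
clock: 20.33
position: [0.502, -0.3009, 0.1158]
orientation: [0.634, 0.773, -0.0, 0.0]
contact_force: [-2.8, 0.9, 4.6]
width: 0.0258
finger_force: 101.1
```

Request:
{"api": "play_rows", "payload": {"motion": [1,0,-0.0005,0.001,0,1,0,-0.0005,0.003,0,1,0,-0.0005,0.005,0,1,0,-0.0005,0.006,0,1,0,-0.0005,0.006,0]}}

```text
clock: 20.75
position: [0.5021, -0.3016, 0.1119]
orientation: [0.634, 0.773, -0.001, 0.002]
contact_force: [-4.1, 0.9, 17.1]
width: 0.0262
finger_force: 102.6
```

Request:
{"api": "play_rows", "payload": {"motion": [1,0,-0.0005,-0.001,0,1,0,-0.001,-0.002,0,1,0,-0.0015,-0.002,0,1,0,-0.0015,-0.002,0,1,0,-0.0015,-0.002,0]}}

```text
clock: 21.17
position: [0.5018, -0.3016, 0.112]
orientation: [0.635, 0.773, 0.0, 0.002]
contact_force: [1.0, 1.1, 7.9]
width: 0.0257
finger_force: 101.4
```

```bash
python3 -c "
from station import arm
import numpy as np
s=arm.state();print({k:np.round(s[k],4) for k in('position','orientation','contact_force','wrist_torque')})"
```

```text
{'position': array([ 0.5018, -0.3016,  0.112 ]), 'orientation': array([6.345e-01, 7.729e-01, 4.000e-04, 2.200e-03]), 'contact_force': array([1.0024, 1.0786, 7.8709]), 'wrist_torque': array([ 0.3964, -0.0738,  0.1567])}
```

Request:
{"api": "play_rows", "payload": {"motion": [1,0,0,0.001,0,1,0,0,0.002,0,1,0,0,0.003,0,1,0,0,0.004,0,1,0,0,0.004,0]}}

```text
clock: 21.58
position: [0.5018, -0.3021, 0.1086]
orientation: [0.634, 0.773, 0.0, 0.003]
contact_force: [-0.0, 0.6, 9.5]
width: 0.026
finger_force: 101.1
```

Run:
```python
from h import *
s=arm.state();print({k:np.round(s[k],4) for k in('position','orientation','contact_force','wrist_torque')})
for c in("top","scene"):
    im,d=arm.get_image(c); np.save(f"{c}8.npy",d); cv2.imwrite(f"pics/{c}8.png",im)
cv2.imwrite("pics/c8.png",cv2.resize(im[240:350,180:300],None,fx=6,fy=5))
```

```text
{'position': array([ 0.5018, -0.3021,  0.1086]), 'orientation': array([6.344e-01, 7.730e-01, 1.000e-04, 2.800e-03]), 'contact_force': array([-0.0178,  0.5706,  9.4684]), 'wrist_torque': array([ 0.2409, -0.0557,  0.1267])}
```

View pics/c8.png

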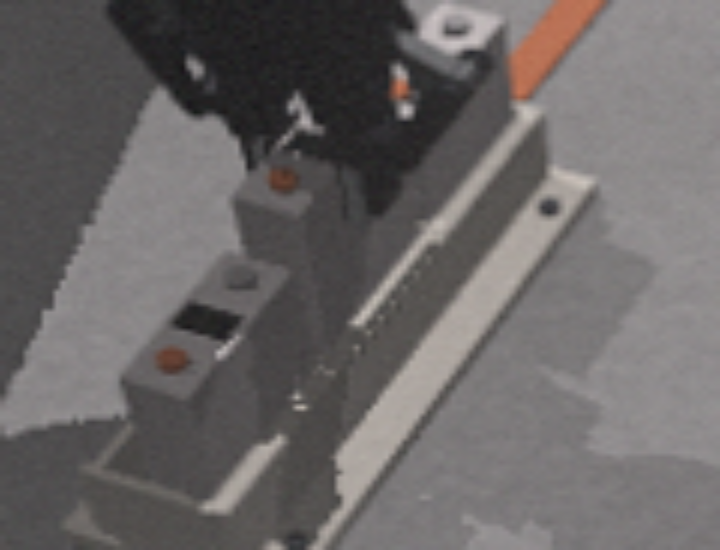

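The cell slides down between its neighbours, with its near top corner at (275,190) in the crop. The force looks like normal drag, so I ease slightly in -y and go on.

Request:
{"api": "play_rows", "payload": {"motion": [1,-0.0007,0,0.001,0,1,-0.0007,0,0.003,0,1,-0.0007,0,0.005,0,1,-0.0007,0,0.007,0,1,-0.0007,0,0.008,0,1,-0.0007,0,0.008,0]}}

```text
clock: 22.18
position: [0.5019, -0.3029, 0.1001]
orientation: [0.634, 0.773, 0.0, 0.003]
contact_force: [-0.9, 0.7, 8.0]
width: 0.0258
finger_force: 101.6
```

Run:
```python
from h import *
s=arm.state();print({k:np.round(s[k],4) for k in('position','orientation','contact_force','wrist_torque')})
```

```text
{'position': array([ 0.5019, -0.3029,  0.1001]), 'orientation': array([0.6345, 0.7729, 0.    , 0.0026]), 'contact_force': array([-0.8987,  0.6613,  7.9687]), 'wrist_torque': array([ 0.2326, -0.1282,  0.135 ])}
```

Request:
{"api": "play_rows", "payload": {"motion": [1,0,0,0.002,0,1,0,0,0.004,0,1,0,0,0.006,0,1,0,0,0.008,0,1,0,0,0.01,0,1,0,0,0.012,0,1,0,0,0.012,0]}}

```text
clock: 22.77
position: [0.5019, -0.3033, 0.0881]
orientation: [0.634, 0.773, -0.0, 0.003]
contact_force: [-0.7, 0.2, 8.2]
width: 0.0254
finger_force: 101.7
```

Request:
{"api": "play_rows", "payload": {"motion": [1,0,0,0.001,0,1,0,0,0.002,0,1,0,0,0.002,0]}}

```text
clock: 23.02
position: [0.5019, -0.3033, 0.0863]
orientation: [0.634, 0.773, -0.0, 0.003]
contact_force: [-0.8, -0.9, 9.2]
width: 0.0254
finger_force: 101.7
```

Run:
```python
from h import *
s=arm.state();print({k:np.round(s[k],4) for k in('position','orientation','contact_force','wrist_torque')})
```

```text
{'position': array([ 0.5019, -0.3033,  0.0863]), 'orientation': array([ 6.344e-01,  7.730e-01, -2.000e-04,  2.900e-03]), 'contact_force': array([-0.7784, -0.9305,  9.1615]), 'wrist_torque': array([ 0.0419, -0.0467,  0.1454])}
```

Request:
{"api": "play_rows", "payload": {"motion": [1,0,0,0.0005,0,1,0,0,0.001,0,1,0,0,0.0015,0,1,0,0,0.002,0,1,0,0,0.002,0]}}

```text
clock: 23.43
position: [0.5019, -0.3034, 0.0845]
orientation: [0.634, 0.773, -0.0, 0.003]
contact_force: [-2.1, -0.5, 10.2]
width: 0.0252
finger_force: 101.9
```

Request:
{"api": "play_rows", "payload": {"motion": [1,0,0,0.0005,0,1,0,0,0.001,0,1,0,0,0.001,0]}}

```text
clock: 23.68
position: [0.5019, -0.3034, 0.0844]
orientation: [0.634, 0.773, -0.0, 0.003]
contact_force: [-2.3, 0.1, 16.4]
width: 0.0256
finger_force: 102.7
```

Request:
{"api": "play_rows", "payload": {"motion": [1,0,0,0.0004,0,1,0,0,0.0008,0,1,0,0,0.0008,0]}}

```text
clock: 23.93
position: [0.5019, -0.3035, 0.0844]
orientation: [0.634, 0.773, -0.0, 0.003]
contact_force: [-2.6, 0.5, 20.4]
width: 0.0254
finger_force: 103.1
```

Run:
```python
from h import *
for i in range(4):
    arm.get_image("top"); s=arm.state();print({k:np.round(s[k],4) for k in('position','contact_force')})
```

```text
{'position': array([ 0.5019, -0.3034,  0.0844]), 'contact_force': array([-3.3661,  0.9343, 20.2281])}
{'position': array([ 0.5019, -0.3034,  0.0844]), 'contact_force': array([-3.4537,  0.9293, 20.6802])}
{'position': array([ 0.5019, -0.3034,  0.0844]), 'contact_force': array([-3.2586,  0.9422, 21.4073])}
{'position': array([ 0.5019, -0.3034,  0.0844]), 'contact_force': array([-3.39810e+00, -1.48000e-02,  2.08671e+01])}
```

Request:
{"api": "play_rows", "payload": {"motion": [1,0,0,0.0004,0,1,0,0,0.0004,0,1,0,0,0.0004,0]}}

```text
clock: 24.38
position: [0.5019, -0.3035, 0.0844]
orientation: [0.634, 0.773, -0.0, 0.003]
contact_force: [-4.0, 2.0, 22.6]
width: 0.0255
finger_force: 103.3
```

Run:
```python
from h import *
a=np.radians(11.2)
for c in("scene","top"):
    im,d=arm.get_image(c); s=arm.state(); print(np.round(s["contact_force"],1))
    p=cloud(c,d).reshape(-1,3); p=p[np.isfinite(p[:,0])]
    e=p[:,:2]-[.5027,-.3014]; u=e@[np.cos(a),np.sin(a)]; v=e@[-np.sin(a),np.cos(a)]
    for lo,hi in((-110,-46),(-34,-18),(-32,-12),(12,32),(18,34),(46,110)):
        m=(abs(u)<.009)&(v*1000>lo)&(v*1000<hi)&(p[:,2]>.108)&(p[:,2]<.13)
        if m.sum()>8: print(c,lo,hi,np.round(np.percentile(p[m,2],[10,50,90])*1000,1),m.sum())
cv2.imwrite("pics/top9.png",im)
```

```text
[-3.8  1.3 22.7]
scene -110 -46 [116.5 118.4 121.4] 236
scene -34 -18 [117.2 119.5 122.8] 55
scene -32 -12 [117.2 119.3 122.5] 67
scene 46 110 [115.5 118.1 121.3] 98
[-3.3  1.3 23.9]
top 46 110 [116.9 119.6 123.4] 145
```

Request:
{"api": "play_rows", "payload": {"motion": [1,0,0,-0.0007,0,1,0,0,-0.0014,0,1,0,0,-0.0014,0,0.5,0,0,-0.0014,0,0,0,0,-0.0014,0,-0.5,0,0,-0.0014,0,-1,0,0,-0.0014,0,-1,0,0,-0.0014,0]}}

```text
clock: 25.15
position: [0.5, -0.3014, 0.0811]
orientation: [0.635, 0.773, 0.0, -0.0]
contact_force: [-0.1, -0.1, 0.5]
width: 0.073
finger_force: 0.0
```

Request:
{"api": "play_rows", "payload": {"motion": [-1,0,0,0,0,-1,0,0,-0.005,0,-1,0,0,-0.02,0,-1,0,0,-0.05,0,-1,0,0,-0.09,0,-1,0,0,-0.13,0,-1,0,0,-0.14,0]}}

```text
clock: 25.73
position: [0.503, -0.3038, 0.2282]
orientation: [0.634, 0.773, -0.0, 0.006]
contact_force: [1.4, -0.8, 0.3]
width: 0.0852
finger_force: 0.0
```

Request:
{"api": "play_rows", "payload": {"motion": [-1,-0.03,-0.02,0,0,-1,-0.07,-0.03,0,0,-1,-0.11,-0.04,0,0,-1,-0.15,-0.05,0,0,-1,-0.18,-0.05,0,0,-1,-0.19,-0.05,0,0,-1,-0.19,-0.05,0,0,-1,-0.19,-0.05,0,0]}}

```text
clock: 26.4
position: [0.4877, -0.4966, 0.2207]
orientation: [0.635, 0.773, 0.001, -0.001]
contact_force: [-0.6, 1.3, -0.5]
width: 0.0855
finger_force: 0.0
```

Run:
```python
from h import *
a=np.radians(11.2)
for c in("top","scene"):
    im,d=arm.get_image(c)
    p=cloud(c,d).reshape(-1,3); p=p[np.isfinite(p[:,0])]
    e=p[:,:2]-[.5027,-.3014]; u=e@[np.cos(a),np.sin(a)]; v=e@[-np.sin(a),np.cos(a)]
    for lo,hi in((-112,-44),(-34,0),(0,34),(-38,38),(44,112)):
        m=(abs(u)<.011)&(v*1000>lo)&(v*1000<hi)&(p[:,2]>.105)&(p[:,2]<.14)
        if m.sum()>8: print(c,lo,hi,np.round(np.percentile(p[m,2],[10,25,50,75,90])*1000,1),"v",np.round(np.percentile(v[m],[0,100])*1000,1),m.sum())
    m=(abs(p[:,0]-.608)<.008)&(abs(p[:,1]-.212)<.03)&(p[:,2]>.1); print("light top",np.round(np.median(p[m,2]),3))
cv2.imwrite("pics/s10.png",cv2.resize(im[90:400,130:440],(600,600)))
```

```text
top -112 -44 [116.8 117.7 119.3 120.9 122.4] v [-112.  -44.] 359
top -34 0 [116.5 117.9 119.5 121.4 123. ] v [-33.7  -0.1] 174
top 0 34 [116.1 118.  119.9 121.6 122.6] v [ 0.  33.2] 131
top -38 38 [116.3 117.8 119.5 121.6 122.9] v [-36.9  33.2] 320
top 44 112 [116.5 117.8 119.4 121.4 123.4] v [ 44.  111.8] 262
light top 0.169
scene -112 -44 [116.1 117.  118.1 119.6 120.8] v [-112.   -44.1] 322
scene -34 0 [116.8 117.8 118.9 120.2 121.8] v [-33.   -0.1] 138
scene 0 34 [116.8 117.8 118.9 120.  121.6] v [ 0.1 34. ] 123
scene -38 38 [116.  117.3 118.7 120.  121.4] v [-37.6  34.1] 302
scene 44 112 [114.8 116.6 117.8 119.2 120.6] v [ 44. 112.] 245
light top 0.168
```

View pics/s10.png

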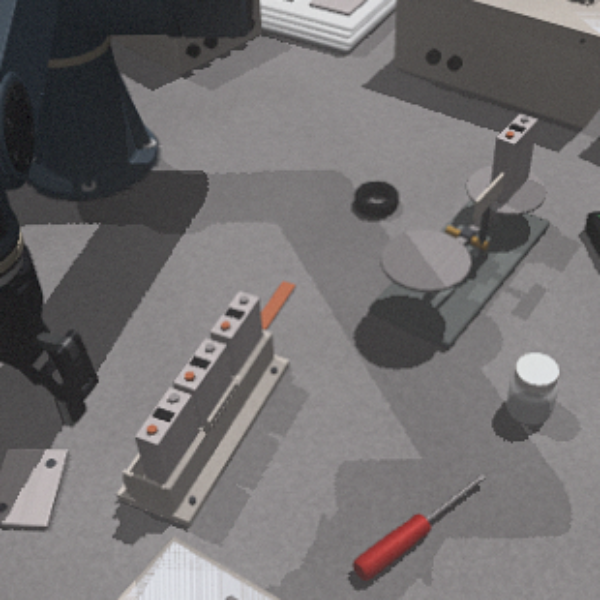

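The picture shows the heavy cell in the middle bay at (200,365), level with its neighbours. The lighter cell stands on the left pan at (515,160), and the gripper is clear.

```bash
python3 -c "
from station import arm;print(arm.job_done())"
```

```text
the job is handed in; nothing more can be done
None
```

The job is handed in at about 26 s: the right-pan cell proved heavier and stands upright in the middle bay, its top within about 1 mm of its neighbours, pressed onto the pad with about 14–15 N (estimated from wrist force minus sliding drag), and the lighter cell stands on the left pan.

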